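Pack the can capacitors and block the gap

ROBOT

A 7-joint arm with a two-finger parallel gripper is mounted at the origin on a cart in front of the work surface, level with it; the furniture and walls round the work are solid. World frame = base frame: x ahead of the robot, y to its left, z up, the work surface at z = 0. Lengths are in m, angles in rad, forces in N, time in s.
With the tool pointing down it reaches from about 0.425 to 0.875 m from the base axis. Payload 8.4 kg.
Tool frame: the origin (TCP) lies midway between the tips of the shut fingers; the grasp point (between the pads) lies 19 mm behind it; z points along the fingers, y is the line along which they close (so a half turn about z gives the same grasp; the last joint's range is limited). The gripper opens to 85 mm and grips with 20 to 120 N. Pads are 22 mm wide; open, the fingers measure 114 mm over their backs; the gripper's body (76 mm by 85 mm) begins 54 mm behind the grasp point. The pads swing forward as they close: fully open they stand 13 mm farther back than shut.
Start: joints at [-1.422, 0.333, 0.04, 1.465, -0.013, 1.343, -0.059], TCP at [0.159, 0.63, 0.231] pointing down, gripper open.
Joint ranges: [-2.58, 2.58], [-0.38, 2.09], [-1.3, 1.39], [0.25, 2.4], [-1.5, 4.64], [0.08, 2.09], [-2.65, 2.65]. Speed limits (rad/s): [2.22, 2.22, 2.79, 2.79, 3.14, 3.14, 3.14].

INTERFACE

Orientations are given as a unit quaternion [x, y, z, w].
In Python, from rig import manip, vision, job gives the robot as it stands. The module is installed in compiled form; this text tells all that it offers.
- The arm moves only by the tool arm_command, never from a script. Its argument "series" is a list of rows, each an object of numbers: "wx", "wy", "wz": the turn, a rotation vector about the tool's x, y, z in rad; "x", "y", "z": the shift along the tool's x, y, z in cm; "fingers": the closure, from 0 (fully open) to 1 (shut). In form: [{"wx": .., "wy": .., "wz": .., "x": .., "y": .., "z": .., "fingers": ..}, ...]. A call has 1 to 12 rows; each row is the pose to reach, as a shift and turn from the pose commanded when the call began, along the tool's axes at that moment; what a row does not reach only later rows make up. A row lasts 1/10 s, in which the tool goes at most 50 mm and 8.59 degrees, less where a joint would pass 70% of its speed; a pose out of reach is approached as far as the arm can. A call with a gripper value outside its range is refused whole. The fingers move at their own pace and stop on an object; "grip_force" is the grip in N (left out, the last holds). Time passes only in rows, so rows that repeat a pose let the fingers close. It gives the time, the measured TCP pose, the force, the opening and the grip force at its end, in the units of the state.
- manip.observe(): the state, without advancing time (a new reading comes with each control period).
- vision.capture(name): name is "scene" or "top"; returns the picture (400x640x3 uint8, red, green, blue); there is no depth.
- vision.camera_info(name): a dict with "fx", "fy", "cx", "cy" (pixels), "view" (4x4, takes a point from world to camera coordinates). Camera axes: x right, y down, z forward; pixel columns grow to the right and rows downward; lengths in m; the calibration is good to about 2 mm. A picture is of the moment at which its call begins. camera_info takes no time and is no camera call.
- job.finish_job(): hands the job in; it is judged then, once.
The state is a dict: "time": time; "joint_positions": joint angles; "qvel": joint speeds; "joint_efforts": joint torques, N m; "tcp_pos": TCP position; "tcp_rot": TCP orientation; "contact_force": force on the tool from outside, world axes, zero at the start; "torque": the same for the moment, N m; "finger_gap": opening from 0.0 (shut) to 1.0 (fully open); "grasp_force": force on a finger pad.
Only numpy, scipy, OpenCV 4.12 (cv2) and the standard library are available. Lean on these libraries where they do the work, as an engineer would, in place of code of your own. Each camera call takes 0.05 s, during which the arm holds its last target. There are 200 camera calls.

TASK

Pick out the three black can capacitors on the bench and stand each one upright in the carton, in the round foam pocket of its own size (smallest in the smallest, largest in the largest), keeping them upright all the way. Once all three are in, stand the short foam brick in the leftover gap at the end of the carton so that nothing can shift. Leave the long brick and the solder spool where they are.

Things in the scene. Friction and masses are not known exactly. Their poses are not given: they have to be found in the camera images.
- cap_small_center (a point): the small can capacitor: upright black-sleeved cylinder 26 mm in diameter and 58 mm tall, with two short metal screw terminals (5 mm more) on its silvery top; stands loose on the bench. Point: its centre, 29 mm above its foot; z up its axis. It may stand left or right of the open amplifier (fixed, 115 mm high) in the middle of the bench; a shelf overhangs the bench 0.44 m up from x = 0.72 on.
- cap_medium_center (a point): the medium can capacitor: upright black-sleeved cylinder 36 mm in diameter and 64 mm tall, with two short metal screw terminals (5 mm more) on its silvery top; stands loose on the bench. Point: its centre, 32 mm above its foot; z up its axis. It may stand left or right of the open amplifier (fixed, 115 mm high) in the middle of the bench; a shelf overhangs the bench 0.44 m up from x = 0.72 on.
- cap_large_center (a point): the large can capacitor: upright black-sleeved cylinder 46 mm in diameter and 70 mm tall, with two short metal screw terminals (5 mm more) on its silvery top; stands loose on the bench. Point: its centre, 35 mm above its foot; z up its axis. It may stand left or right of the open amplifier (fixed, 115 mm high) in the middle of the bench; a shelf overhangs the bench 0.44 m up from x = 0.72 on.
- pocket_small (a point): the small pocket: round hole 42 mm across, 20 mm deep, in a dark grey square foam insert (69 mm square, top 24 mm above the bench) in the low cardboard carton. Point: centre of the pocket's floor, 4 mm above the bench; z up, y along the carton's length, x across it. The carton is fixed, 268 x 78 mm outside, 4 mm walls, rim 26 mm above the bench; three inserts and the gap lie in one row along its length, 70 mm from pocket to pocket; the order of the three inserts changes.
- pocket_medium (a point): the medium pocket: round hole 52 mm across, 20 mm deep, in a dark grey square foam insert (69 mm square, top 24 mm above the bench) in the low cardboard carton. Point: centre of the pocket's floor, 4 mm above the bench; z up, y along the carton's length, x across it. The carton is fixed, 268 x 78 mm outside, 4 mm walls, rim 26 mm above the bench; three inserts and the gap lie in one row along its length, 70 mm from pocket to pocket; the order of the three inserts changes.
- pocket_large (a point): the large pocket: round hole 62 mm across, 20 mm deep, in a dark grey square foam insert (69 mm square, top 24 mm above the bench) in the low cardboard carton. Point: centre of the pocket's floor, 4 mm above the bench; z up, y along the carton's length, x across it. The carton is fixed, 268 x 78 mm outside, 4 mm walls, rim 26 mm above the bench; three inserts and the gap lie in one row along its length, 70 mm from pocket to pocket; the order of the three inserts changes.
- gap (a point): the leftover gap: the empty rectangle at one end of the carton, beside the three inserts, 70 mm (x, across the carton) by 50 mm (y, along it), walled by the carton's sides, 22 mm deep, 60 mm from its centre to the nearest end insert's centre. Point: centre of its floor, 4 mm above the bench; z up.
- short_brick_center (a point): the short off-white foam brick, 54 (x) x 34 (y) x 56 mm tall, loose on the bench. Point: its centre, 28 mm up. It can be gripped across its 54 mm length, which keeps the fingers clear of the capacitor beside the gap.
- long_brick_center (a point): the long off-white foam brick, 90 (x) x 34 (y) x 56 mm tall, loose on the bench; too long for the gap. Point: its centre, 28 mm up.
- spool_center (a point): a small spool of solder wire, about 45 mm across and 30 mm tall with an orange-and-white top, loose on the bench, not part of the job. Point: on its axis, 15 mm up.

How it is judged:
By the outcome, as a careful person would: the job done as asked, in the order asked, and still so for the second after the job is handed in, with the robot touching nothing.
It also fails if it takes over 120 s, if anything falls off the work surface, if the arm or the gripper's body presses on something with over 40 N, if the wrist force passes 120 N, or if a joint passes its speed limit or range.

## Working session

There is one attempt and no reset: what is moved stays moved. The work goes in short steps, Python scripts to look and compute and a tool call to move; the robot and the scene stay as the last step left them, time stands still between calls to the robot, and variables do not carry over. Pictures are saved under pics/ and viewed, at most 14 in all, crops included, and the job is handed in when it is done.

Besides the shell and the picture viewer there is one more tool, called after ">>>" in YAML: its name, and indented under it one key for each argument. arm_command: Moves the arm, as the interface text tells. Its arguments: {"type":"object","properties":{"series":{"type":"array","items":{"type":"object","properties":{"wx":{"type":"number"},"wy":{"type":"number"},"wz":{"type":"number"},"x":{"type":"number"},"y":{"type":"number"},"z":{"type":"number"},"fingers":{"type":"number"}}}},"grip_force":{"type":"number"}},"required":["series"]}

```bash
mkdir -p pics; python3 - <<'E'
from rig import manip, vision, job
import cv2, numpy as np
for n in ("scene","top"):
    im=vision.capture(n); cv2.imwrite(f"pics/{n}0.png",cv2.cvtColor(im,cv2.COLOR_RGB2BGR))
    c=vision.camera_info(n); print(n,c["fx"],c["fy"],c["cx"],c["cy"]); print(np.round(c["view"],4))
s=manip.observe()
for k,v in s.items(): print(k,np.round(v,4))
E
```

```text
scene 518.6233119120175 518.6233119120175 317.9188630316188 200.37698575655082
[[ 0.6017 -0.7986 -0.0088 -0.3146]
 [-0.5312 -0.392  -0.7511  0.2832]
 [ 0.5964  0.4567 -0.6601  1.3012]
 [ 0.      0.      0.      1.    ]]
top 501.48236790693124 501.48236790693124 317.7541082426521 196.40913807065886
[[-1.4600e-02 -9.9990e-01  1.5000e-03 -2.1500e-02]
 [-9.9400e-01  1.4400e-02 -1.0820e-01  4.9340e-01]
 [ 1.0820e-01 -3.1000e-03 -9.9410e-01  1.5355e+00]
 [ 0.0000e+00  0.0000e+00  0.0000e+00  1.0000e+00]]
time 0.1
joint_positions [-1.4222  0.3339  0.0399  1.4662 -0.0134  1.3433 -0.0585]
qvel [-0.0003 -0.0017 -0.0003 -0.0042  0.     -0.0005 -0.0001]
joint_efforts [ 5.30000e-03 -6.60029e+01  1.37100e+00 -4.06480e+01  1.72000e-02
  9.00000e-03 -0.00000e+00]
tcp_pos [0.1593 0.6297 0.2305]
tcp_rot [ 1.236e-01  9.923e-01 -7.000e-04 -0.000e+00]
contact_force [-0.591 -0.581 -0.853]
torque [ 0.0113  0.0041 -0.0173]
grasp_force 0.0
finger_gap 0.9981
```

View pictures.

View pics/scene0.png

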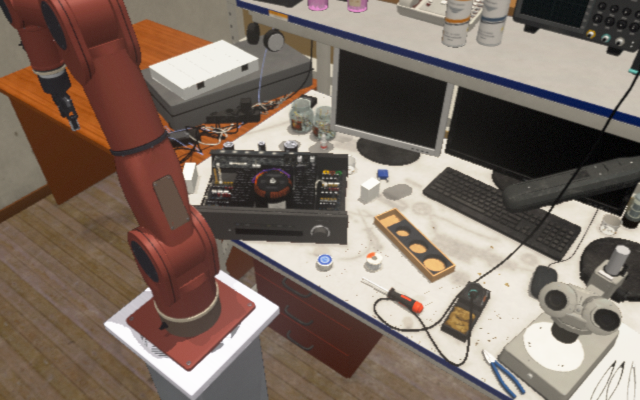

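View pics/top0.png

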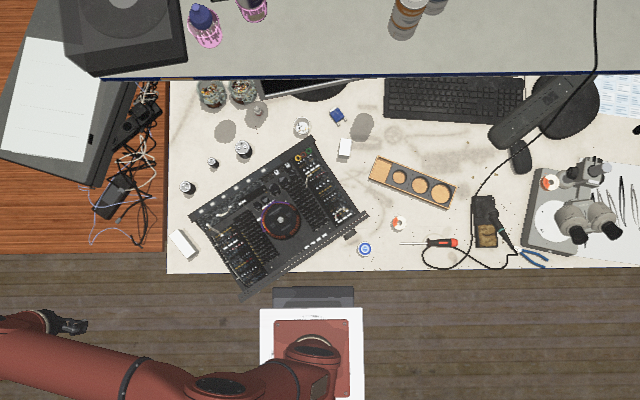

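```bash
cat > h.py <<'E'
from rig import manip, vision, job
import cv2, numpy as np
from scipy.spatial.transform import Rotation as R
def cam(n):
    c=vision.camera_info(n); V=np.array(c["view"]); return c,V
def ray(n,u,v):
    c,V=cam(n); d=V[:3,:3].T@np.array([(u-c["cx"])/c["fx"],(v-c["cy"])/c["fy"],1]); return -V[:3,:3].T@V[:3,3],d/np.linalg.norm(d)
def onz(n,u,v,z):
    o,d=ray(n,u,v); return o+d*(z-o[2])/d[2]
def proj(n,p):
    c,V=cam(n); q=V[:3,:3]@np.array(p)+V[:3,3]; return np.array([c["fx"]*q[0]/q[2]+c["cx"],c["fy"]*q[1]/q[2]+c["cy"]])
def tri(uv1,uv2):
    (o1,d1),(o2,d2)=ray("top",*uv1),ray("scene",*uv2)
    t=np.linalg.lstsq(np.c_[d1,-d2],o2-o1,rcond=None)[0]
    a,b=o1+t[0]*d1,o2+t[1]*d2; return (a+b)/2,np.linalg.norm(a-b)
def shot(n,f):
    im=cv2.cvtColor(vision.capture(n),cv2.COLOR_RGB2BGR); cv2.imwrite(f,im); return im
E
python3 - <<'E'
from h import *
t=cv2.imread("pics/top0.png"); s=cv2.imread("pics/scene0.png")
cv2.imwrite("pics/ctA.png",cv2.resize(t[130:210,170:270],None,fx=7,fy=7,interpolation=cv2.INTER_CUBIC))
cv2.imwrite("pics/ctB.png",cv2.resize(t[130:215,335:465],None,fx=6,fy=6,interpolation=cv2.INTER_CUBIC))
cv2.imwrite("pics/csA.png",cv2.resize(s[130:290,170:460],None,fx=2.75,fy=2.75,interpolation=cv2.INTER_CUBIC))
for p in [(187,185),(212,160),(243,146)]: print(np.round(onz("top",*p,.065),3))
for p in [(345,147),(184,244)]: print(np.round(onz("top",*p,.056),3))
for p in [(380,168),(399,177),(420,185),(440,193)]: print(np.round(onz("top",*p,.024),3))
E
```

```text
[0.53  0.369 0.065]
[0.606 0.294 0.065]
[0.648 0.199 0.065]
[ 0.642 -0.115  0.056]
[0.351 0.378 0.056]
[ 0.58  -0.225  0.024]
[ 0.551 -0.284  0.024]
[ 0.525 -0.349  0.024]
[ 0.499 -0.411  0.024]
```

View pics/ctA.png

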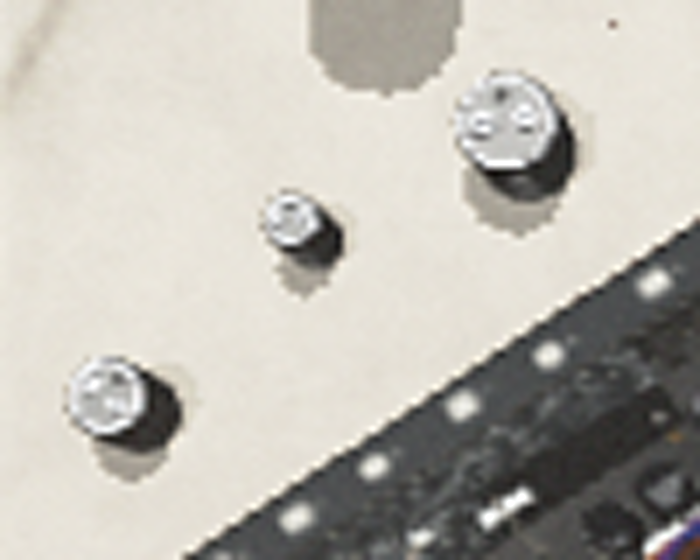

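View pics/ctB.png

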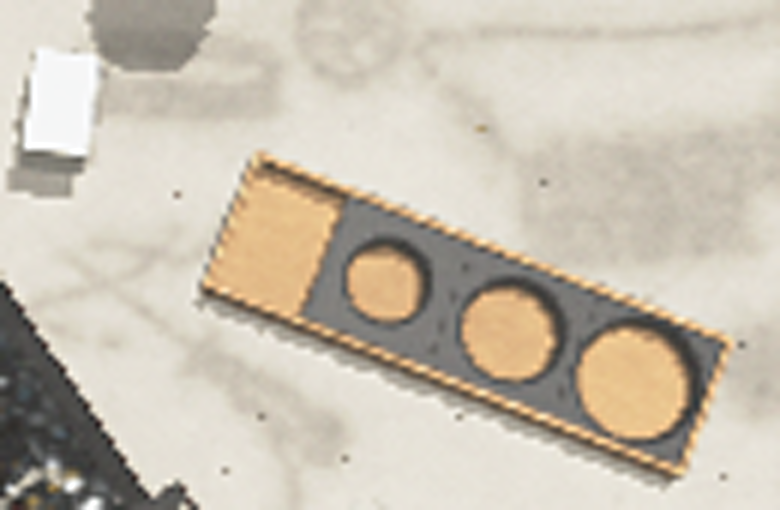

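View pics/csA.png

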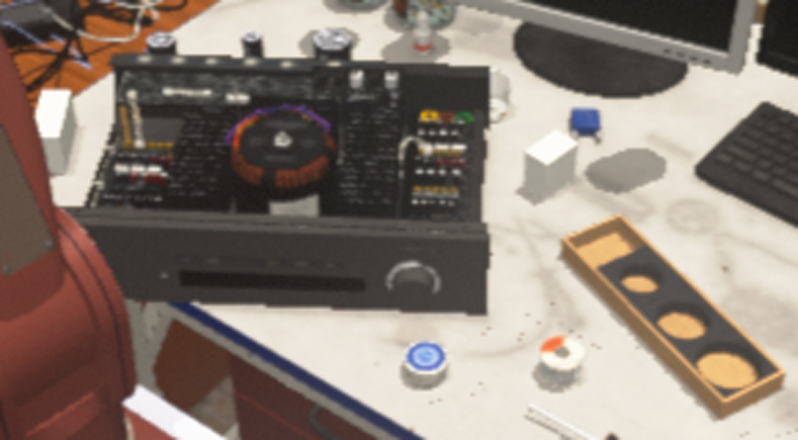

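```bash
python3 - <<'E'
from h import *
t=cv2.imread("pics/top0.png"); s=cv2.imread("pics/scene0.png")
A=lambda x,y:(170+(x+.5)/7-.5,130+(y+.5)/7-.5)
S=lambda x,y:(170+(x+.5)/2.75-.5,130+(y+.5)/2.75-.5)
for n,a,b in [("medium",(108,397),(161,40)),("small",(291,220),(252,39)),("large",(506,119),(332,41))]:
    print(n,np.round(tri(A(*a),S(*b))[0],4),np.round(tri(A(*a),S(*b))[1],4))
for n,z,a in [("medium",.064,(108,397)),("small",.058,(291,220)),("large",.07,(506,119))]: print(n,np.round(onz("top",*A(*a),z),4))
B=lambda x,y:(335+(x+.5)/6-.5,130+(y+.5)/6-.5)
# carton by minAreaRect of (cardboard|dark insert) hull
hsv=cv2.cvtColor(t,cv2.COLOR_BGR2HSV); m=cv2.inRange(hsv,(8,90,60),(25,255,255)); r=np.zeros_like(m); r[145:215,360:465]=m[145:215,360:465]
box=cv2.boxPoints(cv2.minAreaRect(cv2.findNonZero(r))); print("carton px",np.round(box,1).tolist())
for p in box: print(np.round(onz("top",*p,.026),4))
for q in [(258,155),(203,292),(680,475),(732,342)]: print("click",np.round(B(*q),1),np.round(onz("top",*B(*q),.026),4))
for a,b in [((258,155),(622,217)),((203,292),(564,238)),((680,475),(724,394)),((732,342),(781,368))]:
    p,e=tri(B(*a),S(*b)); print("tri",np.round(p,4),round(e,4))
m=cv2.inRange(hsv,(0,0,242),(180,25,255)); r=np.zeros_like(m); r[132:165,335:356]=m[132:165,335:356]
rr=cv2.minAreaRect(cv2.findNonZero(r)); box=cv2.boxPoints(rr); print("brick",rr)
for p in box: print(np.round(onz("top",*p,.056),4))
p,e=tri(B(62,102),S(551,147)); print("brick",p,e)
# amp edge near caps
for q in [(182,560),(700,225)]: print("amp",np.round(onz("top",*A(*q),.115),3))
E
```

```text
medium [0.5252 0.3774 0.0605] 0.0031
small [0.6046 0.3006 0.049 ] 0.0029
large [0.6451 0.2041 0.0634] 0.0043
medium [0.5259 0.3754 0.064 ]
small [0.6039 0.2977 0.058 ]
large [0.6452 0.2016 0.07  ]
carton px [[368.29998779296875, 177.5], [377.29998779296875, 154.6999969482422], [457.0, 186.10000610351562], [448.1000061035156, 208.89999389648438]]
[ 0.5503 -0.1877  0.026 ]
[ 0.6224 -0.2179  0.026 ]
[ 0.5192 -0.4644  0.026 ]
[ 0.4481 -0.4332  0.026 ]
click [377.6 155.4] [ 0.6201 -0.2187  0.026 ]
click [368.4 178.2] [ 0.548 -0.188  0.026]
click [447.9 208.8] [ 0.4487 -0.4328  0.026 ]
click [456.6 186.6] [ 0.5178 -0.4629  0.026 ]
tri [ 0.6213 -0.2195  0.0193] 0.0002
tri [ 0.5488 -0.1889  0.0253] 0.002
tri [ 0.4482 -0.4311  0.0335] 0.0006
tri [ 0.5162 -0.4602  0.0291] 0.0041
brick ((344.63079833984375, 146.45384216308594), (10.294882774353027, 16.37258529663086), 7.125016689300537)
[ 0.6208 -0.0945  0.056 ]
[ 0.6717 -0.1018  0.056 ]
[ 0.6672 -0.1333  0.056 ]
[ 0.6163 -0.1259  0.056 ]
brick [ 0.64303891 -0.11347582  0.0526325 ] 0.003733796031230783
amp [0.45  0.33  0.115]
amp [0.589 0.113 0.115]
```

```bash
cat >> h.py <<'E'
V=-np.arctan2(0.384,0.923)
def go(x,y,z,yaw=V):
    s=manip.observe(); q=R.from_quat(s["tcp_rot"]).as_matrix()
    ty=np.array([np.cos(yaw),np.sin(yaw),0]); tz=np.array([0,0,-1.]); G=np.c_[np.cross(ty,tz),ty,tz]
    d=q.T@(np.array([x,y,z])-s["tcp_pos"])*100; w=R.from_matrix(q.T@G).as_rotvec()
    print("t%.2f tcp"%s["time"],np.round(s["tcp_pos"],4),"gap %.3f grip %.1f F"%(s["finger_gap"],s["grasp_force"]),np.round(s["contact_force"],1))
    print("  x %.2f y %.2f z %.2f  w %s"%(*d,np.round(w,3)))
E
python3 -c "
from h import *
go(.526,.376,.20)"
```

```text
t0.10 tcp [0.1593 0.6297 0.2305] gap 0.998 grip 0.0 F [-0.6 -0.6 -0.9]
  x -41.77 y -15.60 z 3.08  w [-1.000e-03  1.000e-03  1.717e+00]
```

>>> arm_command:
  series:
    - {"x":-41.8,"y":-15.6,"z":3.1,"wz":1.717,"fingers":0}
    - {"x":-41.8,"y":-15.6,"z":3.1,"wz":1.717,"fingers":0}
    - {"x":-41.8,"y":-15.6,"z":3.1,"wz":1.717,"fingers":0}
    - {"x":-41.8,"y":-15.6,"z":3.1,"wz":1.717,"fingers":0}
    - {"x":-41.8,"y":-15.6,"z":3.1,"wz":1.717,"fingers":0}
    - {"x":-41.8,"y":-15.6,"z":3.1,"wz":1.717,"fingers":0}
    - {"x":-41.8,"y":-15.6,"z":3.1,"wz":1.717,"fingers":0}
    - {"x":-41.8,"y":-15.6,"z":3.1,"wz":1.717,"fingers":0}
    - {"x":-41.8,"y":-15.6,"z":3.1,"wz":1.717,"fingers":0}
    - {"x":-41.8,"y":-15.6,"z":3.1,"wz":1.717,"fingers":0}
    - {"x":-41.8,"y":-15.6,"z":3.1,"wz":1.717,"fingers":0}
    - {"x":-41.8,"y":-15.6,"z":3.1,"wz":1.717,"fingers":0}
  grip_force: 40

```text
invalid input
```

>>> arm_command:
  series:
    - {"wx":0,"wy":0,"wz":1.717,"x":-41.8,"y":-15.6,"z":3.1,"fingers":0}
    - {"wx":0,"wy":0,"wz":1.717,"x":-41.8,"y":-15.6,"z":3.1,"fingers":0}
    - {"wx":0,"wy":0,"wz":1.717,"x":-41.8,"y":-15.6,"z":3.1,"fingers":0}
    - {"wx":0,"wy":0,"wz":1.717,"x":-41.8,"y":-15.6,"z":3.1,"fingers":0}
    - {"wx":0,"wy":0,"wz":1.717,"x":-41.8,"y":-15.6,"z":3.1,"fingers":0}
    - {"wx":0,"wy":0,"wz":1.717,"x":-41.8,"y":-15.6,"z":3.1,"fingers":0}
    - {"wx":0,"wy":0,"wz":1.717,"x":-41.8,"y":-15.6,"z":3.1,"fingers":0}
    - {"wx":0,"wy":0,"wz":1.717,"x":-41.8,"y":-15.6,"z":3.1,"fingers":0}
    - {"wx":0,"wy":0,"wz":1.717,"x":-41.8,"y":-15.6,"z":3.1,"fingers":0}
    - {"wx":0,"wy":0,"wz":1.717,"x":-41.8,"y":-15.6,"z":3.1,"fingers":0}
    - {"wx":0,"wy":0,"wz":1.717,"x":-41.8,"y":-15.6,"z":3.1,"fingers":0}
    - {"wx":0,"wy":0,"wz":1.717,"x":-41.8,"y":-15.6,"z":3.1,"fingers":0}
  grip_force: 40

```text
time: 1.3
tcp_pos: [0.5265, 0.3758, 0.1997]
tcp_rot: [0.834, 0.552, -0.001, 0.0]
contact_force: [-0.0, -0.4, -0.4]
finger_gap: 1.003
grasp_force: 0.0
```

>>> arm_command:
  series:
    - {"wx":0,"wy":0,"wz":0,"x":0,"y":0,"z":4,"fingers":0}
    - {"wx":0,"wy":0,"wz":0,"x":0,"y":0,"z":8,"fingers":0}
    - {"wx":0,"wy":0,"wz":0,"x":0,"y":0,"z":12,"fingers":0}
    - {"wx":0,"wy":0,"wz":0,"x":0,"y":0,"z":14.5,"fingers":0}
    - {"wx":0,"wy":0,"wz":0,"x":0,"y":0,"z":16.5,"fingers":0}
    - {"wx":0,"wy":0,"wz":0,"x":0,"y":0,"z":17.7,"fingers":0}
    - {"wx":0,"wy":0,"wz":0,"x":0,"y":0,"z":17.7,"fingers":0}
    - {"wx":0,"wy":0,"wz":0,"x":0,"y":0,"z":17.7,"fingers":0.3}
    - {"wx":0,"wy":0,"wz":0,"x":0,"y":0,"z":17.7,"fingers":0.4}
    - {"wx":0,"wy":0,"wz":0,"x":0,"y":0,"z":17.7,"fingers":0.5}
    - {"wx":0,"wy":0,"wz":0,"x":0,"y":0,"z":17.7,"fingers":0.6}
    - {"wx":0,"wy":0,"wz":0,"x":0,"y":0,"z":17.7,"fingers":0.7}
  grip_force: 40

```text
time: 2.5
tcp_pos: [0.5268, 0.3768, 0.0245]
tcp_rot: [0.832, 0.555, 0.001, -0.0]
contact_force: [-1.0, -0.5, 5.3]
finger_gap: 0.41
grasp_force: 39.6
```

>>> arm_command:
  series:
    - {"wx":0,"wy":0,"wz":0,"x":0,"y":0,"z":0,"fingers":1}
    - {"wx":0,"wy":0,"wz":0,"x":0,"y":0,"z":0,"fingers":1}
    - {"wx":0,"wy":0,"wz":0,"x":0,"y":0,"z":0,"fingers":1}
    - {"wx":0,"wy":0,"wz":0,"x":0,"y":0,"z":0,"fingers":1}

```text
time: 2.9
tcp_pos: [0.5268, 0.3768, 0.0245]
tcp_rot: [0.832, 0.555, 0.001, -0.0]
contact_force: [-1.5, -0.4, 6.5]
finger_gap: 0.405
grasp_force: 39.6
```

```bash
python3 - <<'E'
from h import *
go(.526,.376,.23)
t=shot("top","pics/t1.png"); s=shot("scene","pics/s1.png")
a=cv2.resize(t[120:220,150:300],(450,300),interpolation=cv2.INTER_CUBIC);b=cv2.resize(s[90:190,180:330],(450,300),interpolation=cv2.INTER_CUBIC)
cv2.imwrite("pics/v1.png",np.vstack([a,b])[:600])
E
```

```text
t2.90 tcp [0.5268 0.3768 0.0245] gap 0.405 grip 39.6 F [-1.5 -0.4  6.5]
  x -0.07 y -0.04 z -20.55  w [ 0.    -0.001  0.   ]
```

View pics/v1.png

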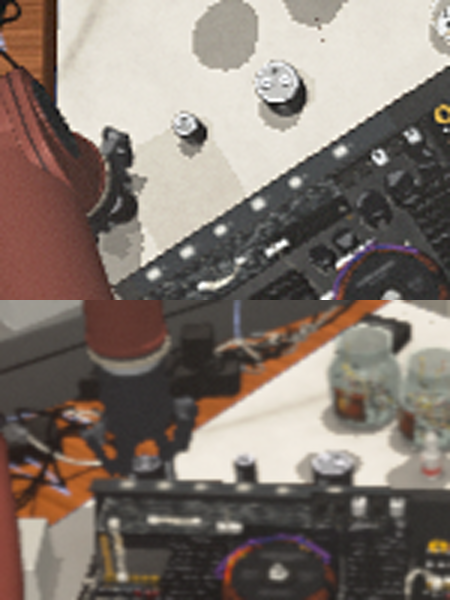

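>>> arm_command:
  series:
    - {"wx":0,"wy":0,"wz":0,"x":0,"y":0,"z":-2,"fingers":1}
    - {"wx":0,"wy":0,"wz":0,"x":0,"y":0,"z":-6,"fingers":1}
    - {"wx":0,"wy":0,"wz":0,"x":0,"y":0,"z":-11,"fingers":1}
    - {"wx":0,"wy":0,"wz":0,"x":0,"y":0,"z":-16,"fingers":1}
    - {"wx":0,"wy":0,"wz":0,"x":0,"y":0,"z":-20,"fingers":1}
    - {"wx":0,"wy":0,"wz":0,"x":-67,"y":27.7,"z":-20,"fingers":1}
    - {"wx":0,"wy":0,"wz":0,"x":-67,"y":27.7,"z":-20,"fingers":1}
    - {"wx":0,"wy":0,"wz":0,"x":-67,"y":27.7,"z":-20,"fingers":1}
    - {"wx":0,"wy":0,"wz":0,"x":-67,"y":27.7,"z":-20,"fingers":1}
    - {"wx":0,"wy":0,"wz":0,"x":-67,"y":27.7,"z":-20,"fingers":1}
    - {"wx":0,"wy":0,"wz":0,"x":-67,"y":27.7,"z":-20,"fingers":1}
    - {"wx":0,"wy":0,"wz":0,"x":-67,"y":27.7,"z":-20,"fingers":1}

```text
time: 4.2
tcp_pos: [0.5252, 0.0243, 0.2237]
tcp_rot: [0.832, 0.555, 0.001, -0.0]
contact_force: [0.7, -0.6, -0.8]
finger_gap: 0.415
grasp_force: 40.1
```

```bash
python3 -c "
from h import *
go(.5254,-.349,.18)"
```

```text
t4.20 tcp [0.5252 0.0243 0.2237] gap 0.415 grip 40.1 F [ 0.7 -0.6 -0.8]
  x -34.47 y 14.35 z 4.33  w [ 0.    -0.001  0.   ]
```

>>> arm_command:
  series:
    - {"wx":0,"wy":0,"wz":0,"x":-34.5,"y":14.35,"z":0,"fingers":1}
    - {"wx":0,"wy":0,"wz":0,"x":-34.5,"y":14.35,"z":0,"fingers":1}
    - {"wx":0,"wy":0,"wz":0,"x":-34.5,"y":14.35,"z":0,"fingers":1}
    - {"wx":0,"wy":0,"wz":0,"x":-34.5,"y":14.35,"z":0,"fingers":1}
    - {"wx":0,"wy":0,"wz":0,"x":-34.5,"y":14.35,"z":0,"fingers":1}
    - {"wx":0,"wy":0,"wz":0,"x":-34.5,"y":14.35,"z":0,"fingers":1}
    - {"wx":0,"wy":0,"wz":0,"x":-34.5,"y":14.35,"z":0,"fingers":1}
    - {"wx":0,"wy":0,"wz":0,"x":-34.5,"y":14.35,"z":4,"fingers":1}
    - {"wx":0,"wy":0,"wz":0,"x":-34.5,"y":14.35,"z":8,"fingers":1}
    - {"wx":0,"wy":0,"wz":0,"x":-34.5,"y":14.35,"z":12,"fingers":1}
    - {"wx":0,"wy":0,"wz":0,"x":-34.5,"y":14.35,"z":14,"fingers":1}
    - {"wx":0,"wy":0,"wz":0,"x":-34.5,"y":14.35,"z":14,"fingers":1}

```text
time: 5.4
tcp_pos: [0.524, -0.346, 0.0804]
tcp_rot: [0.832, 0.555, -0.001, -0.002]
contact_force: [0.1, -0.8, 0.6]
finger_gap: 0.41
grasp_force: 40.1
```

```bash
python3 - <<'E'
from h import *
go(.5254,-.349,.0285)
t=shot("top","pics/t2.png"); s=shot("scene","pics/s2.png")
b=cv2.resize(s[170:300,350:480],(600,600),interpolation=cv2.INTER_CUBIC)
cv2.imwrite("pics/v2.png",b)
E
```

```text
t5.40 tcp [ 0.524  -0.346   0.0804] gap 0.410 grip 40.1 F [ 0.1 -0.8  0.6]
  x -0.22 y 0.27 z 5.19  w [-0.005 -0.     0.   ]
```

View pics/v2.png

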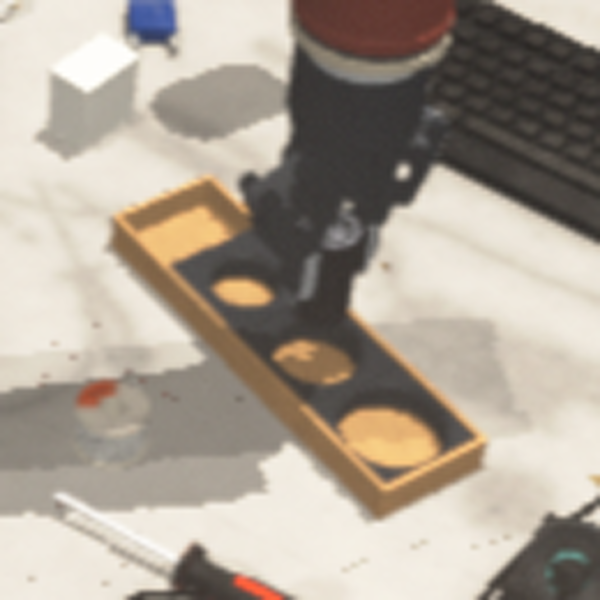

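```bash
python3 - <<'E'
from h import *
f=lambda p:np.round((proj("scene",p)-[350,170])*600/130,1)
print(f((.524,-.346,.056)), "foot low edge", f((.524-.018*.79,-.346-.018*.61,.056)))
for p in [(.5523,-.2843,.024),(.5254,-.3489,.024),(.4984,-.4135,.024)]: print(f(p))
m=0
E
```

```text
[318.5 306.3] foot low edge [323.3 328.1]
[246.2 274.4]
[317.5 344.5]
[393.4 419.3]
```

>>> arm_command:
  series:
    - {"wx":0,"wy":0,"wz":0,"x":0,"y":0,"z":1,"fingers":1}
    - {"wx":0,"wy":0,"wz":0,"x":0,"y":0,"z":2.5,"fingers":1}
    - {"wx":0,"wy":0,"wz":0,"x":0,"y":0,"z":3.5,"fingers":1}
    - {"wx":0,"wy":0,"wz":0,"x":0,"y":0,"z":4.2,"fingers":1}
    - {"wx":0,"wy":0,"wz":0,"x":0,"y":0,"z":4.7,"fingers":1}
    - {"wx":0,"wy":0,"wz":0,"x":0,"y":0,"z":4.7,"fingers":1}
    - {"wx":0,"wy":0,"wz":0,"x":0,"y":0,"z":4.7,"fingers":1}

```text
time: 6.2
tcp_pos: [0.5258, -0.3475, 0.0365]
tcp_rot: [0.832, 0.555, -0.0, 0.0]
contact_force: [-1.5, -0.1, -0.6]
finger_gap: 0.411
grasp_force: 40.1
```

```bash
python3 - <<'E'
from h import *
go(.5254,-.349,.0285)
E
```

```text
t6.20 tcp [ 0.5258 -0.3475  0.0365] gap 0.411 grip 40.1 F [-1.5 -0.1 -0.6]
  x -0.16 y 0.02 z 0.80  w [0. 0. 0.]
```

>>> arm_command:
  series:
    - {"wx":0,"wy":0,"wz":0,"x":-0.1,"y":0,"z":0.4,"fingers":1}
    - {"wx":0,"wy":0,"wz":0,"x":-0.1,"y":0,"z":0.7,"fingers":1}
    - {"wx":0,"wy":0,"wz":0,"x":-0.1,"y":0,"z":0.8,"fingers":1}
    - {"wx":0,"wy":0,"wz":0,"x":-0.1,"y":0,"z":0.8,"fingers":1}

```text
time: 6.6
tcp_pos: [0.5253, -0.3483, 0.0285]
tcp_rot: [0.832, 0.555, 0.0, -0.0]
contact_force: [-1.4, 1.4, 3.0]
finger_gap: 0.409
grasp_force: 40.4
```

>>> arm_command:
  series:
    - {"wx":0,"wy":0,"wz":0,"x":0,"y":0,"z":0,"fingers":0.4}
    - {"wx":0,"wy":0,"wz":0,"x":0,"y":0,"z":0,"fingers":0.3}
    - {"wx":0,"wy":0,"wz":0,"x":0,"y":0,"z":0,"fingers":0.2}
    - {"wx":0,"wy":0,"wz":0,"x":0,"y":0,"z":0,"fingers":0.2}
    - {"wx":0,"wy":0,"wz":0,"x":0,"y":0,"z":-2,"fingers":0.2}
    - {"wx":0,"wy":0,"wz":0,"x":0,"y":0,"z":-6,"fingers":0}
    - {"wx":0,"wy":0,"wz":0,"x":0,"y":0,"z":-11,"fingers":0}
    - {"wx":0,"wy":0,"wz":0,"x":0,"y":0,"z":-16,"fingers":0}
    - {"wx":0,"wy":0,"wz":0,"x":0,"y":0,"z":-18,"fingers":0}
    - {"wx":0,"wy":0,"wz":0,"x":0,"y":0,"z":-18,"fingers":0}

```text
time: 7.6
tcp_pos: [0.5266, -0.3495, 0.2122]
tcp_rot: [0.832, 0.555, 0.002, 0.002]
contact_force: [-0.8, 0.2, -0.2]
finger_gap: 1.002
grasp_force: 0.0
```

```bash
python3 - <<'E'
from h import *
go(.604,.298,.20)
s=shot("scene","pics/s3.png")
b=cv2.resize(s[170:300,350:480],(600,600),interpolation=cv2.INTER_CUBIC)
cv2.imwrite("pics/v3.png",b)
E
```

```text
t7.60 tcp [ 0.5266 -0.3495  0.2122] gap 1.002 grip 0.0 F [-0.8  0.2 -0.2]
  x 62.76 y -17.73 z 1.11  w [0.006 0.    0.   ]
```

View pics/v3.png

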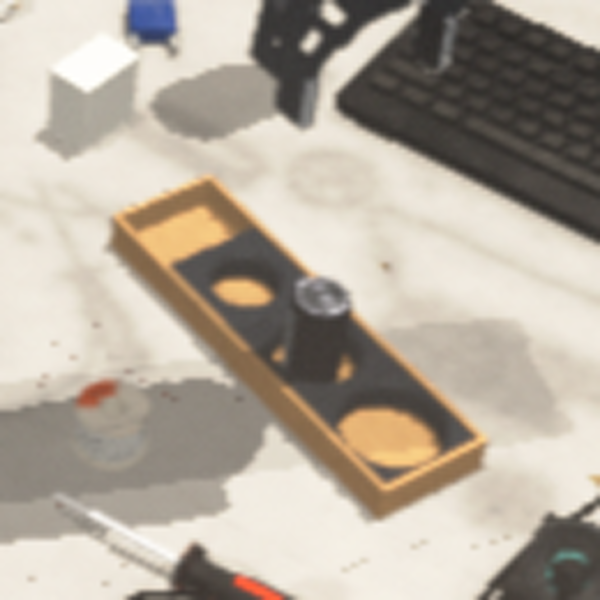

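>>> arm_command:
  series:
    - {"wx":0,"wy":0,"wz":0,"x":62.8,"y":-17.7,"z":0,"fingers":0}
    - {"wx":0,"wy":0,"wz":0,"x":62.8,"y":-17.7,"z":0,"fingers":0}
    - {"wx":0,"wy":0,"wz":0,"x":62.8,"y":-17.7,"z":0,"fingers":0}
    - {"wx":0,"wy":0,"wz":0,"x":62.8,"y":-17.7,"z":0,"fingers":0}
    - {"wx":0,"wy":0,"wz":0,"x":62.8,"y":-17.7,"z":0,"fingers":0}
    - {"wx":0,"wy":0,"wz":0,"x":62.8,"y":-17.7,"z":0,"fingers":0}
    - {"wx":0,"wy":0,"wz":0,"x":62.8,"y":-17.7,"z":0,"fingers":0}
    - {"wx":0,"wy":0,"wz":0,"x":62.8,"y":-17.7,"z":0,"fingers":0}
    - {"wx":0,"wy":0,"wz":0,"x":62.8,"y":-17.7,"z":0,"fingers":0}
    - {"wx":0,"wy":0,"wz":0,"x":62.8,"y":-17.7,"z":0,"fingers":0}
    - {"wx":0,"wy":0,"wz":0,"x":62.8,"y":-17.7,"z":0,"fingers":0}
    - {"wx":0,"wy":0,"wz":0,"x":62.8,"y":-17.7,"z":0,"fingers":0}

```text
time: 8.85
tcp_pos: [0.5959, 0.2495, 0.2065]
tcp_rot: [0.832, 0.555, -0.001, -0.0]
contact_force: [1.1, -0.3, -0.4]
finger_gap: 0.999
grasp_force: 0.0
```

>>> arm_command:
  series:
    - {"wx":0,"wy":0,"wz":0,"x":0,"y":0,"z":0,"fingers":0}

```text
time: 8.95
tcp_pos: [0.5943, 0.257, 0.2051]
tcp_rot: [0.829, 0.56, -0.001, -0.001]
contact_force: [-1.5, 0.2, -1.1]
finger_gap: 1.004
grasp_force: 0.0
```

```bash
python3 - <<'E'
from h import *
go(.604,.298,.023)
E
```

```text
t8.95 tcp [0.5943 0.257  0.2051] gap 1.004 grip 0.0 F [-1.5  0.2 -1.1]
  x 4.18 y -0.56 z 18.21  w [-0.004  0.001  0.011]
```

>>> arm_command:
  series:
    - {"wx":0,"wy":0,"wz":0.01,"x":4.2,"y":-0.5,"z":0,"fingers":0}
    - {"wx":0,"wy":0,"wz":0.01,"x":4.2,"y":-0.5,"z":2,"fingers":0}
    - {"wx":0,"wy":0,"wz":0.01,"x":4.2,"y":-0.5,"z":6,"fingers":0}
    - {"wx":0,"wy":0,"wz":0.01,"x":4.2,"y":-0.5,"z":9,"fingers":0}
    - {"wx":0,"wy":0,"wz":0.01,"x":4.2,"y":-0.5,"z":11,"fingers":0}
    - {"wx":0,"wy":0,"wz":0.01,"x":4.2,"y":-0.5,"z":11,"fingers":0}
    - {"wx":0,"wy":0,"wz":0.01,"x":4.2,"y":-0.5,"z":11,"fingers":0}

```text
time: 9.65
tcp_pos: [0.6079, 0.2877, 0.0978]
tcp_rot: [0.835, 0.551, -0.001, 0.0]
contact_force: [0.7, -0.7, 0.9]
finger_gap: 0.998
grasp_force: 0.0
```

```bash
python3 - <<'E'
from h import *
go(.604,.298,.023)
E
```

```text
t9.65 tcp [0.6079 0.2877 0.0978] gap 0.998 grip 0.0 F [ 0.7 -0.7  0.9]
  x 0.80 y -0.76 z 7.48  w [-0.001  0.001 -0.01 ]
```

>>> arm_command:
  series:
    - {"wx":0,"wy":0,"wz":-0.01,"x":0.8,"y":-0.75,"z":0,"fingers":0}
    - {"wx":0,"wy":0,"wz":-0.01,"x":0.8,"y":-0.75,"z":2,"fingers":0}
    - {"wx":0,"wy":0,"wz":-0.01,"x":0.8,"y":-0.75,"z":4.5,"fingers":0}
    - {"wx":0,"wy":0,"wz":-0.01,"x":0.8,"y":-0.75,"z":6.5,"fingers":0.2}
    - {"wx":0,"wy":0,"wz":-0.01,"x":0.8,"y":-0.75,"z":7.4,"fingers":0.3}
    - {"wx":0,"wy":0,"wz":-0.01,"x":0.8,"y":-0.75,"z":7.4,"fingers":0.4}
    - {"wx":0,"wy":0,"wz":-0.01,"x":0.8,"y":-0.75,"z":7.4,"fingers":0.5}
    - {"wx":0,"wy":0,"wz":-0.01,"x":0.8,"y":-0.75,"z":7.4,"fingers":0.6}
    - {"wx":0,"wy":0,"wz":-0.01,"x":0.8,"y":-0.75,"z":7.4,"fingers":0.7}
    - {"wx":0,"wy":0,"wz":-0.01,"x":0.8,"y":-0.75,"z":7.4,"fingers":0.8}
    - {"wx":0,"wy":0,"wz":-0.01,"x":0.8,"y":-0.75,"z":7.4,"fingers":1}
    - {"wx":0,"wy":0,"wz":-0.01,"x":0.8,"y":-0.75,"z":7.4,"fingers":1}

```text
time: 10.85
tcp_pos: [0.6051, 0.299, 0.0256]
tcp_rot: [0.832, 0.555, 0.001, -0.0]
contact_force: [-2.2, 0.3, 6.0]
finger_gap: 0.289
grasp_force: 39.2
```

```bash
python3 - <<'E'
from h import *
go(.5523,-.2843,.22)
E
```

```text
t10.85 tcp [0.6051 0.299  0.0256] gap 0.289 grip 39.2 F [-2.2  0.3  6. ]
  x -55.85 y 17.53 z -19.51  w [ 0.001 -0.002  0.   ]
```

>>> arm_command:
  series:
    - {"wx":0,"wy":0,"wz":0,"x":0,"y":0,"z":-2,"fingers":1}
    - {"wx":0,"wy":0,"wz":0,"x":0,"y":0,"z":-6,"fingers":1}
    - {"wx":0,"wy":0,"wz":0,"x":0,"y":0,"z":-11,"fingers":1}
    - {"wx":0,"wy":0,"wz":0,"x":0,"y":0,"z":-16,"fingers":1}
    - {"wx":0,"wy":0,"wz":0,"x":0,"y":0,"z":-19.5,"fingers":1}
    - {"wx":0,"wy":0,"wz":0,"x":-55.8,"y":17.5,"z":-19.5,"fingers":1}
    - {"wx":0,"wy":0,"wz":0,"x":-55.8,"y":17.5,"z":-19.5,"fingers":1}
    - {"wx":0,"wy":0,"wz":0,"x":-55.8,"y":17.5,"z":-19.5,"fingers":1}
    - {"wx":0,"wy":0,"wz":0,"x":-55.8,"y":17.5,"z":-19.5,"fingers":1}
    - {"wx":0,"wy":0,"wz":0,"x":-55.8,"y":17.5,"z":-19.5,"fingers":1}
    - {"wx":0,"wy":0,"wz":0,"x":-55.8,"y":17.5,"z":-19.5,"fingers":1}
    - {"wx":0,"wy":0,"wz":0,"x":-55.8,"y":17.5,"z":-19.5,"fingers":1}

```text
time: 12.05
tcp_pos: [0.5725, -0.0521, 0.2198]
tcp_rot: [0.832, 0.555, 0.001, -0.0]
contact_force: [1.4, -0.7, -0.3]
finger_gap: 0.289
grasp_force: 39.4
```

```bash
python3 - <<'E'
from h import *
go(.5523,-.2843,.08)
E
```

```text
t12.05 tcp [ 0.5725 -0.0521  0.2198] gap 0.289 grip 39.4 F [ 1.4 -0.7 -0.3]
  x -22.23 y 7.05 z 13.96  w [ 0.001 -0.001  0.   ]
```

>>> arm_command:
  series:
    - {"wx":0,"wy":0,"wz":0,"x":-22.2,"y":7,"z":0,"fingers":1}
    - {"wx":0,"wy":0,"wz":0,"x":-22.2,"y":7,"z":0,"fingers":1}
    - {"wx":0,"wy":0,"wz":0,"x":-22.2,"y":7,"z":0,"fingers":1}
    - {"wx":0,"wy":0,"wz":0,"x":-22.2,"y":7,"z":0,"fingers":1}
    - {"wx":0,"wy":0,"wz":0,"x":-22.2,"y":7,"z":0,"fingers":1}
    - {"wx":0,"wy":0,"wz":0,"x":-22.2,"y":7,"z":4,"fingers":1}
    - {"wx":0,"wy":0,"wz":0,"x":-22.2,"y":7,"z":8,"fingers":1}
    - {"wx":0,"wy":0,"wz":0,"x":-22.2,"y":7,"z":12,"fingers":1}
    - {"wx":0,"wy":0,"wz":0,"x":-22.2,"y":7,"z":14,"fingers":1}
    - {"wx":0,"wy":0,"wz":0,"x":-22.2,"y":7,"z":14,"fingers":1}
    - {"wx":0,"wy":0,"wz":0,"x":-22.2,"y":7,"z":14,"fingers":1}

```text
time: 13.15
tcp_pos: [0.5526, -0.2824, 0.0802]
tcp_rot: [0.832, 0.555, 0.0, 0.0]
contact_force: [0.2, 0.1, -0.4]
finger_gap: 0.29
grasp_force: 39.5
```

```bash
python3 - <<'E'
from h import *
go(.5523,-.2843,.0296)
E
```

```text
t13.15 tcp [ 0.5526 -0.2824  0.0802] gap 0.290 grip 39.5 F [ 0.2  0.1 -0.4]
  x -0.19 y 0.04 z 5.06  w [ 0.001  0.    -0.   ]
```

>>> arm_command:
  series:
    - {"wx":0,"wy":0,"wz":0,"x":-0.15,"y":0,"z":1.5,"fingers":1}
    - {"wx":0,"wy":0,"wz":0,"x":-0.15,"y":0,"z":3,"fingers":1}
    - {"wx":0,"wy":0,"wz":0,"x":-0.15,"y":0,"z":4.2,"fingers":1}
    - {"wx":0,"wy":0,"wz":0,"x":-0.15,"y":0,"z":4.8,"fingers":1}
    - {"wx":0,"wy":0,"wz":0,"x":-0.15,"y":0,"z":5,"fingers":1}
    - {"wx":0,"wy":0,"wz":0,"x":-0.15,"y":0,"z":5,"fingers":1}
    - {"wx":0,"wy":0,"wz":0,"x":-0.15,"y":0,"z":5,"fingers":1}

```text
time: 13.85
tcp_pos: [0.5513, -0.283, 0.0296]
tcp_rot: [0.832, 0.555, -0.0, -0.001]
contact_force: [-5.5, 3.1, 8.3]
finger_gap: 0.292
grasp_force: 40.4
```

>>> arm_command:
  series:
    - {"wx":0,"wy":0,"wz":0,"x":0,"y":0,"z":0,"fingers":0.6}
    - {"wx":0,"wy":0,"wz":0,"x":0,"y":0,"z":0,"fingers":0.4}
    - {"wx":0,"wy":0,"wz":0,"x":0,"y":0,"z":0,"fingers":0.2}
    - {"wx":0,"wy":0,"wz":0,"x":0,"y":0,"z":0,"fingers":0.2}
    - {"wx":0,"wy":0,"wz":0,"x":0,"y":0,"z":-2,"fingers":0.2}
    - {"wx":0,"wy":0,"wz":0,"x":0,"y":0,"z":-6,"fingers":0}
    - {"wx":0,"wy":0,"wz":0,"x":0,"y":0,"z":-11,"fingers":0}
    - {"wx":0,"wy":0,"wz":0,"x":0,"y":0,"z":-16,"fingers":0}
    - {"wx":0,"wy":0,"wz":0,"x":0,"y":0,"z":-18,"fingers":0}
    - {"wx":0,"wy":0,"wz":0,"x":0,"y":0,"z":-18,"fingers":0}

```text
time: 14.85
tcp_pos: [0.5533, -0.2845, 0.2131]
tcp_rot: [0.832, 0.555, 0.002, 0.002]
contact_force: [-0.1, 0.2, -0.3]
finger_gap: 0.998
grasp_force: 0.0
```

```bash
python3 - <<'E'
from h import *
go(.645,.202,.21)
s=shot("scene","pics/s4.png")
b=cv2.resize(s[170:300,350:480],(600,600),interpolation=cv2.INTER_CUBIC)
cv2.imwrite("pics/v4.png",b)
E
```

```text
t14.85 tcp [ 0.5533 -0.2845  0.2131] gap 0.998 grip 0.0 F [-0.1  0.2 -0.3]
  x 48.44 y -10.22 z 0.28  w [ 0.006 -0.001  0.   ]
```

View pics/v4.png

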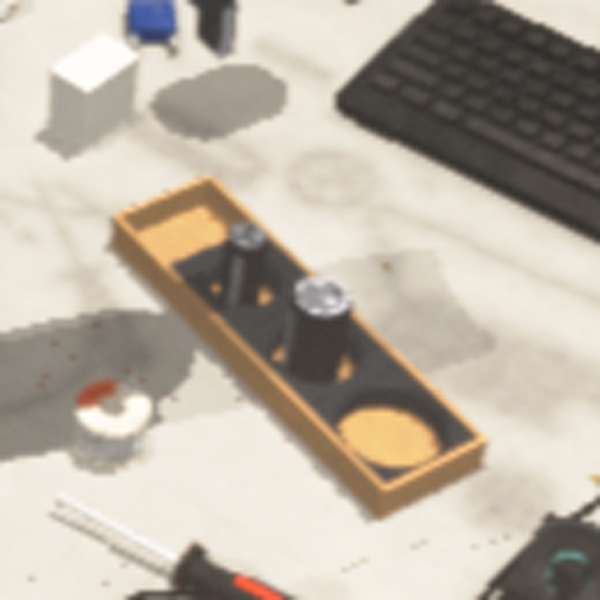

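>>> arm_command:
  series:
    - {"wx":0,"wy":0,"wz":0,"x":48.4,"y":-10.2,"z":0,"fingers":0}
    - {"wx":0,"wy":0,"wz":0,"x":48.4,"y":-10.2,"z":0,"fingers":0}
    - {"wx":0,"wy":0,"wz":0,"x":48.4,"y":-10.2,"z":0,"fingers":0}
    - {"wx":0,"wy":0,"wz":0,"x":48.4,"y":-10.2,"z":0,"fingers":0}
    - {"wx":0,"wy":0,"wz":0,"x":48.4,"y":-10.2,"z":0,"fingers":0}
    - {"wx":0,"wy":0,"wz":0,"x":48.4,"y":-10.2,"z":0,"fingers":0}
    - {"wx":0,"wy":0,"wz":0,"x":48.4,"y":-10.2,"z":0,"fingers":0}
    - {"wx":0,"wy":0,"wz":0,"x":48.4,"y":-10.2,"z":0,"fingers":0}
    - {"wx":0,"wy":0,"wz":0,"x":48.4,"y":-10.2,"z":0,"fingers":0}
    - {"wx":0,"wy":0,"wz":0,"x":48.4,"y":-10.2,"z":0,"fingers":0}
    - {"wx":0,"wy":0,"wz":0,"x":48.4,"y":-10.2,"z":3,"fingers":0}
    - {"wx":0,"wy":0,"wz":0,"x":48.4,"y":-10.2,"z":7,"fingers":0}

```text
time: 16.1
tcp_pos: [0.6438, 0.2051, 0.1379]
tcp_rot: [0.831, 0.556, 0.001, 0.0]
contact_force: [0.9, -1.7, -1.7]
finger_gap: 0.997
grasp_force: 0.0
```

>>> arm_command:
  series:
    - {"wx":0,"wy":0,"wz":0,"x":0,"y":0,"z":0,"fingers":0}
    - {"wx":0,"wy":0,"wz":0,"x":0,"y":0,"z":0,"fingers":0}

```text
time: 16.3
tcp_pos: [0.6428, 0.2022, 0.1385]
tcp_rot: [0.832, 0.555, -0.001, -0.0]
contact_force: [0.7, -0.6, 0.8]
finger_gap: 1.001
grasp_force: 0.0
```

```bash
python3 - <<'E'
from h import *
go(.645,.202,.027)
E
```

```text
t16.30 tcp [0.6428 0.2022 0.1385] gap 1.001 grip 0.0 F [ 0.7 -0.6  0.8]
  x 0.09 y 0.23 z 11.15  w [-0.002  0.002 -0.   ]
```

>>> arm_command:
  series:
    - {"wx":0,"wy":0,"wz":0,"x":0,"y":0.1,"z":3,"fingers":0}
    - {"wx":0,"wy":0,"wz":0,"x":0,"y":0.1,"z":6.5,"fingers":0}
    - {"wx":0,"wy":0,"wz":0,"x":0,"y":0.1,"z":9,"fingers":0}
    - {"wx":0,"wy":0,"wz":0,"x":0,"y":0.1,"z":10.5,"fingers":0}
    - {"wx":0,"wy":0,"wz":0,"x":0,"y":0.1,"z":11.1,"fingers":0.2}
    - {"wx":0,"wy":0,"wz":0,"x":0,"y":0.1,"z":11.1,"fingers":0.3}
    - {"wx":0,"wy":0,"wz":0,"x":0,"y":0.1,"z":11.1,"fingers":0.4}
    - {"wx":0,"wy":0,"wz":0,"x":0,"y":0.1,"z":11.1,"fingers":0.5}
    - {"wx":0,"wy":0,"wz":0,"x":0,"y":0.1,"z":11.1,"fingers":0.6}
    - {"wx":0,"wy":0,"wz":0,"x":0,"y":0.1,"z":11.1,"fingers":0.8}
    - {"wx":0,"wy":0,"wz":0,"x":0,"y":0.1,"z":11.1,"fingers":1}
    - {"wx":0,"wy":0,"wz":0,"x":0,"y":0.1,"z":11.1,"fingers":1}
  grip_force: 50

```text
time: 17.5
tcp_pos: [0.6456, 0.2027, 0.0303]
tcp_rot: [0.832, 0.555, 0.001, 0.0]
contact_force: [-0.4, -0.4, 6.6]
finger_gap: 0.521
grasp_force: 51.7
```

```bash
python3 - <<'E'
from h import *
go(.4984,-.4135,.24)
E
```

```text
t17.50 tcp [0.6456 0.2027 0.0303] gap 0.521 grip 51.7 F [-0.4 -0.4  6.6]
  x -62.50 y 10.10 z -21.08  w [ 0.002 -0.002  0.   ]
```

>>> arm_command:
  series:
    - {"wx":0,"wy":0,"wz":0,"x":0,"y":0,"z":-2,"fingers":1}
    - {"wx":0,"wy":0,"wz":0,"x":0,"y":0,"z":-6,"fingers":1}
    - {"wx":0,"wy":0,"wz":0,"x":0,"y":0,"z":-11,"fingers":1}
    - {"wx":0,"wy":0,"wz":0,"x":0,"y":0,"z":-16,"fingers":1}
    - {"wx":0,"wy":0,"wz":0,"x":0,"y":0,"z":-20,"fingers":1}
    - {"wx":0,"wy":0,"wz":0,"x":-62.5,"y":10.1,"z":-21,"fingers":1}
    - {"wx":0,"wy":0,"wz":0,"x":-62.5,"y":10.1,"z":-21,"fingers":1}
    - {"wx":0,"wy":0,"wz":0,"x":-62.5,"y":10.1,"z":-21,"fingers":1}
    - {"wx":0,"wy":0,"wz":0,"x":-62.5,"y":10.1,"z":-21,"fingers":1}
    - {"wx":0,"wy":0,"wz":0,"x":-62.5,"y":10.1,"z":-21,"fingers":1}
    - {"wx":0,"wy":0,"wz":0,"x":-62.5,"y":10.1,"z":-21,"fingers":1}
    - {"wx":0,"wy":0,"wz":0,"x":-62.5,"y":10.1,"z":-21,"fingers":1}

```text
time: 18.7
tcp_pos: [0.5625, -0.1399, 0.2346]
tcp_rot: [0.832, 0.555, 0.001, 0.0]
contact_force: [0.9, 0.1, -1.6]
finger_gap: 0.522
grasp_force: 51.4
```

```bash
python3 - <<'E'
from h import *
go(.4984,-.4135,.085)
E
```

```text
t18.70 tcp [ 0.5625 -0.1399  0.2346] gap 0.522 grip 51.4 F [ 0.9  0.1 -1.6]
  x -27.74 y 4.57 z 14.93  w [ 0.001 -0.001  0.   ]
```

>>> arm_command:
  series:
    - {"wx":0,"wy":0,"wz":0,"x":-27.7,"y":4.55,"z":0,"fingers":1}
    - {"wx":0,"wy":0,"wz":0,"x":-27.7,"y":4.55,"z":0,"fingers":1}
    - {"wx":0,"wy":0,"wz":0,"x":-27.7,"y":4.55,"z":0,"fingers":1}
    - {"wx":0,"wy":0,"wz":0,"x":-27.7,"y":4.55,"z":0,"fingers":1}
    - {"wx":0,"wy":0,"wz":0,"x":-27.7,"y":4.55,"z":0,"fingers":1}
    - {"wx":0,"wy":0,"wz":0,"x":-27.7,"y":4.55,"z":0,"fingers":1}
    - {"wx":0,"wy":0,"wz":0,"x":-27.7,"y":4.55,"z":0,"fingers":1}
    - {"wx":0,"wy":0,"wz":0,"x":-27.7,"y":4.55,"z":4,"fingers":1}
    - {"wx":0,"wy":0,"wz":0,"x":-27.7,"y":4.55,"z":8,"fingers":1}
    - {"wx":0,"wy":0,"wz":0,"x":-27.7,"y":4.55,"z":12,"fingers":1}
    - {"wx":0,"wy":0,"wz":0,"x":-27.7,"y":4.55,"z":14.9,"fingers":1}
    - {"wx":0,"wy":0,"wz":0,"x":-27.7,"y":4.55,"z":14.9,"fingers":1}

```text
time: 19.9
tcp_pos: [0.4977, -0.4086, 0.0813]
tcp_rot: [0.832, 0.555, -0.001, -0.003]
contact_force: [-1.3, 0.2, -0.1]
finger_gap: 0.525
grasp_force: 51.5
```

```bash
python3 - <<'E'
from h import *
go(.4984,-.4135,.0343)
E
```

```text
t19.90 tcp [ 0.4977 -0.4086  0.0813] gap 0.525 grip 51.5 F [-1.3  0.2 -0.1]
  x -0.44 y 0.28 z 4.69  w [-0.006 -0.002  0.001]
```

>>> arm_command:
  series:
    - {"wx":0,"wy":0,"wz":0,"x":-0.2,"y":0,"z":0,"fingers":1}
    - {"wx":0,"wy":0,"wz":0,"x":-0.2,"y":0,"z":0.5,"fingers":1}
    - {"wx":0,"wy":0,"wz":0,"x":-0.2,"y":0,"z":1,"fingers":1}
    - {"wx":0,"wy":0,"wz":0,"x":-0.2,"y":0,"z":1,"fingers":1}

```text
time: 20.3
tcp_pos: [0.4985, -0.4131, 0.0752]
tcp_rot: [0.832, 0.555, 0.0, 0.0]
contact_force: [-0.5, 0.2, -1.9]
finger_gap: 0.526
grasp_force: 51.5
```

```bash
python3 - <<'E'
from h import *
go(.4984,-.4135,.0343)
E
```

```text
t20.30 tcp [ 0.4985 -0.4131  0.0752] gap 0.526 grip 51.5 F [-0.5  0.2 -1.9]
  x -0.04 y 0.01 z 4.09  w [ 0.001 -0.     0.   ]
```

>>> arm_command:
  series:
    - {"wx":0,"wy":0,"wz":0,"x":0,"y":0,"z":1.5,"fingers":1}
    - {"wx":0,"wy":0,"wz":0,"x":0,"y":0,"z":2.8,"fingers":1}
    - {"wx":0,"wy":0,"wz":0,"x":0,"y":0,"z":3.6,"fingers":1}
    - {"wx":0,"wy":0,"wz":0,"x":0,"y":0,"z":4,"fingers":1}
    - {"wx":0,"wy":0,"wz":0,"x":0,"y":0,"z":4.1,"fingers":1}
    - {"wx":0,"wy":0,"wz":0,"x":0,"y":0,"z":4.1,"fingers":1}

```text
time: 20.9
tcp_pos: [0.4975, -0.4126, 0.0343]
tcp_rot: [0.832, 0.555, 0.0, -0.001]
contact_force: [-4.8, 6.9, 11.6]
finger_gap: 0.521
grasp_force: 52.9
```

>>> arm_command:
  series:
    - {"wx":0,"wy":0,"wz":0,"x":0,"y":0,"z":0,"fingers":0.3}
    - {"wx":0,"wy":0,"wz":0,"x":0,"y":0,"z":0,"fingers":0.2}
    - {"wx":0,"wy":0,"wz":0,"x":0,"y":0,"z":0,"fingers":0.1}
    - {"wx":0,"wy":0,"wz":0,"x":0,"y":0,"z":0,"fingers":0.1}
    - {"wx":0,"wy":0,"wz":0,"x":0,"y":0,"z":-2,"fingers":0.1}
    - {"wx":0,"wy":0,"wz":0,"x":0,"y":0,"z":-6,"fingers":0}
    - {"wx":0,"wy":0,"wz":0,"x":0,"y":0,"z":-11,"fingers":0}
    - {"wx":0,"wy":0,"wz":0,"x":0,"y":0,"z":-16,"fingers":0}
    - {"wx":0,"wy":0,"wz":0,"x":0,"y":0,"z":-18,"fingers":0}
    - {"wx":0,"wy":0,"wz":0,"x":0,"y":0,"z":-18,"fingers":0}

```text
time: 21.9
tcp_pos: [0.4993, -0.4146, 0.2177]
tcp_rot: [0.832, 0.555, 0.001, 0.003]
contact_force: [-0.8, 0.8, -1.4]
finger_gap: 1.002
grasp_force: 0.0
```

```bash
python3 - <<'E'
from h import *
go(.644,-.1139,.16,yaw=np.radians(-8.2))
s=shot("scene","pics/s5.png")
b=cv2.resize(s[170:300,350:480],(600,600),interpolation=cv2.INTER_CUBIC)
cv2.imwrite("pics/v5.png",b)
E
```

```text
t21.90 tcp [ 0.4993 -0.4146  0.2177] gap 1.002 grip 0.0 F [-0.8  0.8 -1.4]
  x 33.33 y 1.78 z 5.74  w [ 0.006  0.002 -0.251]
```

View pics/v5.png

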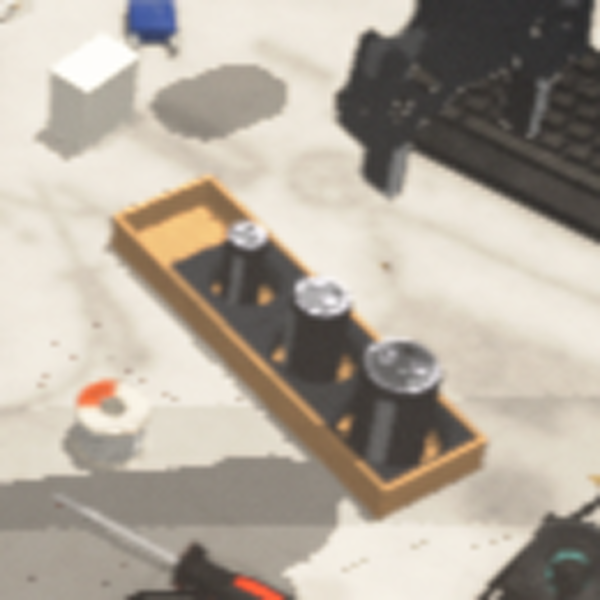

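>>> arm_command:
  series:
    - {"wx":0,"wy":0,"wz":-0.25,"x":33.3,"y":1.8,"z":0,"fingers":0}
    - {"wx":0,"wy":0,"wz":-0.25,"x":33.3,"y":1.8,"z":0,"fingers":0}
    - {"wx":0,"wy":0,"wz":-0.25,"x":33.3,"y":1.8,"z":0,"fingers":0}
    - {"wx":0,"wy":0,"wz":-0.25,"x":33.3,"y":1.8,"z":0,"fingers":0}
    - {"wx":0,"wy":0,"wz":-0.25,"x":33.3,"y":1.8,"z":0,"fingers":0}
    - {"wx":0,"wy":0,"wz":-0.25,"x":33.3,"y":1.8,"z":0,"fingers":0}
    - {"wx":0,"wy":0,"wz":-0.25,"x":33.3,"y":1.8,"z":0,"fingers":0}
    - {"wx":0,"wy":0,"wz":-0.25,"x":33.3,"y":1.8,"z":2,"fingers":0}
    - {"wx":0,"wy":0,"wz":-0.25,"x":33.3,"y":1.8,"z":6,"fingers":0}
    - {"wx":0,"wy":0,"wz":-0.25,"x":33.3,"y":1.8,"z":9,"fingers":0}
    - {"wx":0,"wy":0,"wz":-0.25,"x":33.3,"y":1.8,"z":9,"fingers":0}
    - {"wx":0,"wy":0,"wz":-0.25,"x":33.3,"y":1.8,"z":9,"fingers":0}

```text
time: 23.15
tcp_pos: [0.6421, -0.1126, 0.1233]
tcp_rot: [0.756, 0.654, -0.001, -0.001]
contact_force: [-0.7, -0.8, 0.7]
finger_gap: 0.999
grasp_force: 0.0
```

```bash
python3 - <<'E'
from h import *
go(.644,-.1139,.026,yaw=np.radians(-8.2))
E
```

```text
t23.15 tcp [ 0.6421 -0.1126  0.1233] gap 0.999 grip 0.0 F [-0.7 -0.8  0.7]
  x -0.09 y 0.22 z 9.73  w [-0.002  0.001 -0.001]
```

>>> arm_command:
  series:
    - {"wx":0,"wy":0,"wz":0,"x":0,"y":0.1,"z":3,"fingers":0}
    - {"wx":0,"wy":0,"wz":0,"x":0,"y":0.1,"z":6,"fingers":0}
    - {"wx":0,"wy":0,"wz":0,"x":0,"y":0.1,"z":8.5,"fingers":0}
    - {"wx":0,"wy":0,"wz":0,"x":0,"y":0.1,"z":9.8,"fingers":0}
    - {"wx":0,"wy":0,"wz":0,"x":0,"y":0.1,"z":10.1,"fingers":0.1}
    - {"wx":0,"wy":0,"wz":0,"x":0,"y":0.1,"z":10.1,"fingers":0.2}
    - {"wx":0,"wy":0,"wz":0,"x":0,"y":0.1,"z":10.1,"fingers":0.3}
    - {"wx":0,"wy":0,"wz":0,"x":0,"y":0.1,"z":10.1,"fingers":0.4}
    - {"wx":0,"wy":0,"wz":0,"x":0,"y":0.1,"z":10.1,"fingers":0.6}
    - {"wx":0,"wy":0,"wz":0,"x":0,"y":0.1,"z":10.1,"fingers":0.8}
    - {"wx":0,"wy":0,"wz":0,"x":0,"y":0.1,"z":10.1,"fingers":1}
    - {"wx":0,"wy":0,"wz":0,"x":0,"y":0.1,"z":10.1,"fingers":1}
  grip_force: 30

```text
time: 24.35
tcp_pos: [0.6448, -0.113, 0.0246]
tcp_rot: [0.756, 0.654, 0.001, 0.001]
contact_force: [-1.4, 0.6, 6.4]
finger_gap: 0.626
grasp_force: 32.8
```

```bash
python3 - <<'E'
from h import *
go(.5754,-.2289,.19)
E
```

```text
t24.35 tcp [ 0.6448 -0.113   0.0246] gap 0.626 grip 32.8 F [-1.4  0.6  6.4]
  x -12.46 y -5.17 z -16.55  w [ 0.003 -0.001  0.25 ]
```

>>> arm_command:
  series:
    - {"wx":0,"wy":0,"wz":0,"x":0,"y":0,"z":-2,"fingers":1}
    - {"wx":0,"wy":0,"wz":0,"x":0,"y":0,"z":-6,"fingers":1}
    - {"wx":0,"wy":0,"wz":0,"x":0,"y":0,"z":-10,"fingers":1}
    - {"wx":0,"wy":0,"wz":0,"x":0,"y":0,"z":-13,"fingers":1}
    - {"wx":0,"wy":0,"wz":0.25,"x":-12.45,"y":-5.15,"z":-13,"fingers":1}
    - {"wx":0,"wy":0,"wz":0.25,"x":-12.45,"y":-5.15,"z":-13,"fingers":1}
    - {"wx":0,"wy":0,"wz":0.25,"x":-12.45,"y":-5.15,"z":-13,"fingers":1}
    - {"wx":0,"wy":0,"wz":0.25,"x":-12.45,"y":-5.15,"z":-13,"fingers":1}
    - {"wx":0,"wy":0,"wz":0.25,"x":-12.45,"y":-5.15,"z":-13,"fingers":1}
    - {"wx":0,"wy":0,"wz":0.25,"x":-12.45,"y":-5.15,"z":-10,"fingers":1}
    - {"wx":0,"wy":0,"wz":0.25,"x":-12.45,"y":-5.15,"z":-7,"fingers":1}
    - {"wx":0,"wy":0,"wz":0.25,"x":-12.45,"y":-5.15,"z":-6,"fingers":1}

```text
time: 25.55
tcp_pos: [0.5744, -0.2261, 0.0802]
tcp_rot: [0.831, 0.556, -0.001, -0.002]
contact_force: [-0.9, 0.1, -0.8]
finger_gap: 0.626
grasp_force: 31.9
```

>>> arm_command:
  series:
    - {"wx":0,"wy":0,"wz":0,"x":0,"y":0,"z":0,"fingers":1}
    - {"wx":0,"wy":0,"wz":0,"x":0,"y":0,"z":0,"fingers":1}

```text
time: 25.75
tcp_pos: [0.5757, -0.2284, 0.084]
tcp_rot: [0.832, 0.555, 0.0, 0.0]
contact_force: [-0.1, -0.0, 0.0]
finger_gap: 0.631
grasp_force: 31.9
```

```bash
python3 - <<'E'
from h import *
go(.5754,-.2289,.0286)
s=shot("scene","pics/s6.png")
b=cv2.resize(s[170:300,350:480],(600,600),interpolation=cv2.INTER_CUBIC)
cv2.imwrite("pics/v6.png",b)
E
```

```text
t25.75 tcp [ 0.5757 -0.2284  0.084 ] gap 0.631 grip 31.9 F [-0.1 -0.   0. ]
  x -0.06 y -0.02 z 5.54  w [0.001 0.    0.001]
```

View pics/v6.png

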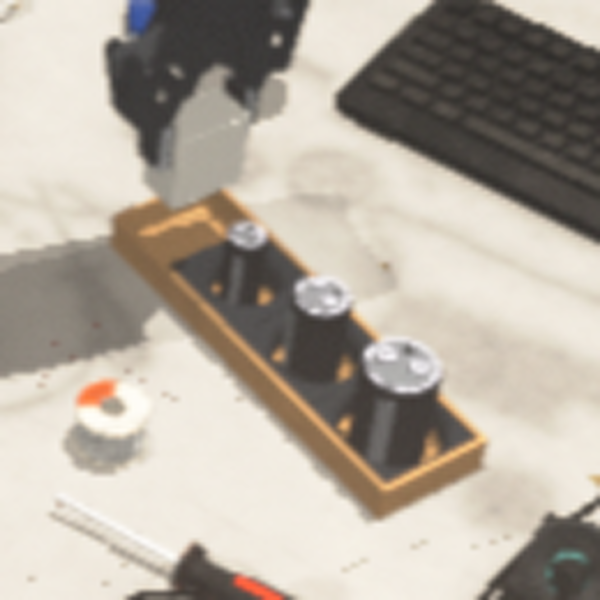

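>>> arm_command:
  series:
    - {"wx":0,"wy":0,"wz":0,"x":0,"y":0,"z":1.5,"fingers":1}
    - {"wx":0,"wy":0,"wz":0,"x":0,"y":0,"z":3,"fingers":1}
    - {"wx":0,"wy":0,"wz":0,"x":0,"y":0,"z":4,"fingers":1}
    - {"wx":0,"wy":0,"wz":0,"x":0,"y":0,"z":4.4,"fingers":1}
    - {"wx":0,"wy":0,"wz":0,"x":0,"y":0,"z":4.4,"fingers":1}

```text
time: 26.3
tcp_pos: [0.5743, -0.2285, 0.038]
tcp_rot: [0.832, 0.555, -0.001, -0.0]
contact_force: [-0.8, -0.6, -0.1]
finger_gap: 0.629
grasp_force: 31.9
```

>>> arm_command:
  series:
    - {"wx":0,"wy":0,"wz":0,"x":0,"y":0,"z":0.5,"fingers":1}
    - {"wx":0,"wy":0,"wz":0,"x":0,"y":0,"z":0.9,"fingers":1}
    - {"wx":0,"wy":0,"wz":0,"x":0,"y":0,"z":1.1,"fingers":1}
    - {"wx":0,"wy":0,"wz":0,"x":0,"y":0,"z":1.1,"fingers":1}
    - {"wx":0,"wy":0,"wz":0,"x":0,"y":0,"z":1.1,"fingers":1}

```text
time: 26.8
tcp_pos: [0.5749, -0.2286, 0.0286]
tcp_rot: [0.832, 0.555, 0.0, -0.0]
contact_force: [-3.3, 1.9, 8.1]
finger_gap: 0.625
grasp_force: 33.1
```

>>> arm_command:
  series:
    - {"wx":0,"wy":0,"wz":0,"x":0,"y":0,"z":0,"fingers":0.25}
    - {"wx":0,"wy":0,"wz":0,"x":0,"y":0,"z":0,"fingers":0.1}
    - {"wx":0,"wy":0,"wz":0,"x":0,"y":0,"z":0,"fingers":0}
    - {"wx":0,"wy":0,"wz":0,"x":0,"y":0,"z":0,"fingers":0}
    - {"wx":0,"wy":0,"wz":0,"x":0,"y":0,"z":-2,"fingers":0}
    - {"wx":0,"wy":0,"wz":0,"x":0,"y":0,"z":-6,"fingers":0}
    - {"wx":0,"wy":0,"wz":0,"x":0,"y":0,"z":-11,"fingers":0}
    - {"wx":0,"wy":0,"wz":0,"x":0,"y":0,"z":-16,"fingers":0}
    - {"wx":0,"wy":0,"wz":0,"x":0,"y":0,"z":-20,"fingers":0}
    - {"wx":0,"wy":0,"wz":0,"x":0,"y":0,"z":-20,"fingers":0}
    - {"wx":0,"wy":0,"wz":0,"x":0,"y":0,"z":-20,"fingers":0}

```text
time: 27.9
tcp_pos: [0.5752, -0.2286, 0.2284]
tcp_rot: [0.832, 0.555, 0.001, 0.0]
contact_force: [0.1, 0.5, 0.5]
finger_gap: 1.001
grasp_force: 0.0
```

```bash
python3 - <<'E'
from h import *
s=shot("scene","pics/s7.png"); t=shot("top","pics/t7.png")
b=cv2.resize(s[170:300,350:480],(600,600),interpolation=cv2.INTER_CUBIC)
cv2.imwrite("pics/v7.png",b)
E
```

```text
(no output)
```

View pics/v7.png

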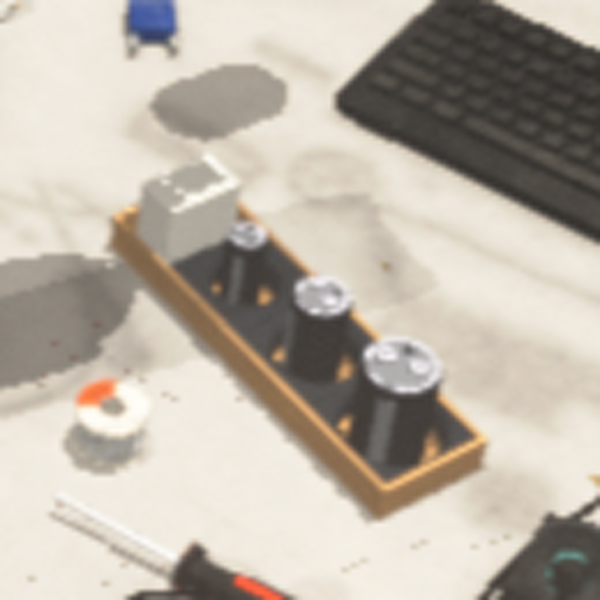

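The picture shows all three caps upright in their pockets (crop pixels 247,235; 322,297; 402,365). The brick stands in the gap at (190,210), and the gripper is clear of everything.

```bash
python3 -c "
from h import *
print(job.finish_job())"
```

```text
the job is handed in; nothing more can be done
None
```

The job is handed in: the final picture showed all three capacitors upright in their own pockets and the short brick in the gap, after about 28 s of robot time; I never moved the long brick or the spool.

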